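Hold the spread snap ring at the label spindle's groove

ROBOT

A 6-joint arm with a two-finger parallel gripper is mounted at the origin on a cart in front of the work surface, level with it; the furniture and walls round the work are solid. World frame = base frame: x ahead of the robot, y to its left, z up, the work surface at z = 0. Lengths are in mm, angles in degrees, forces in N, time in s.
With the tool pointing down it reaches from about 425 to 1125 mm from the base axis. Payload 14.9 kg.
Tool frame: the origin (TCP) lies at the very end of the fingers, on their centre line; the grasp point (between the pads) lies 19 mm behind it; z points along the fingers, y is the line along which they close (so a half turn about z gives the same grasp; the last joint's range is limited). The gripper opens to 91 mm and grips with 3 to 60 N. Pads are 32 mm wide; open, the fingers measure 118 mm over their backs; the gripper's body (76 mm by 178 mm) begins 60 mm behind the grasp point.
Start: joints at [-70.376, 21.709, 99.362, -0, 58.929, -1.908], TCP at [256.908, -651.165, 182.332] pointing down, gripper open.
Joint ranges: [-158.91, 158.91], [-42.39, 125.64], [0.06, 152.35], [-60.88, 240.88], [17.5, 164.5], [-176.32, 176.32]. Speed limits (degrees/s): [108.29, 108.29, 136.94, 180, 180, 180].

INTERFACE

Orientations are given as [roll, pitch, yaw] about the fixed x, y, z axes, in that order (R = Rz(yaw) Ry(pitch) Rx(roll)).
In Python, from rig import read_state, eyes, ctrl gives the robot as it stands.
- The arm moves only by the tool carry_out, never from a script. Its argument "rows" is text: rows parted by semicolons, each of 4 numbers parted by spaces: the shift along the world's x, y, z in m, then the turn about the world's z in degrees. A call has 1 to 10 rows; each row is the pose to reach, as a shift and turn from the pose commanded when the call began; what a row does not reach only later rows make up. A row lasts 1/12 s, in which the tool goes at most 41.7 mm and 7.16 degrees, less where a joint would pass 70% of its speed; a pose out of reach is approached as far as the arm can. A call with a gripper value outside its range is refused whole. "jaw" is the opening, from 0 (shut) to 1 (fully open), set as the call begins (left out, the last holds). The fingers move at their own pace and stop on an object; the grip force is fixed at half the most. Time passes only in rows, so rows that repeat a pose let the fingers close. It gives the time, the measured TCP pose, the force, the opening and the grip force at its end, in the units of the state.
- read_state(): the state, without advancing time (a new reading comes with each control period).
- eyes.capture(name): name is "scene" or "top"; returns a dict with "img" (480x640x3 uint8, blue, green, red), "fx", "fy", "cx", "cy" (pixels), "k1" (the pictures are not rectified: a ray, as slopes to the right and down, at radius r is drawn at 1 + k1 r^2 times it, then the intrinsics apply), "rvec" (rotation vector, rad) and "tvec" (3), from world to camera coordinates, as OpenCV has them. Camera axes: x right, y down, z forward; pixel columns grow to the right and rows downward; lengths in mm; the calibration is good to about 2 mm. A picture is of the moment at which its call begins. There is no depth.
- ctrl.hand_in(): hands the job in; it is judged then, once.
The state is a dict: "t": time; "qpos": joint angles; "joint_vel": joint speeds; "joint_efforts": joint torques, N m; "tcp_pos": TCP position; "tcp_rot": TCP orientation; "ft_force": force on the tool from outside, world axes, zero at the start; "moment": the same for the moment, N m; "finger_gap": finger opening in mm; "grip_force": force on a finger pad.
Only numpy, scipy, OpenCV 4.12 (cv2) and the standard library are available. Lean on these libraries where they do the work, as an engineer would, in place of code of your own. Each camera call takes 0.05 s, during which the arm holds its last target. There are 200 camera calls.

TASK

The label roll on the spindle needs its snap ring. Take the spreading pliers out of their stand by the handles and squeeze them fully so that the ring opens, bring the open ring over the top of the spindle's shaft and slide it down, centred and without forcing it against the shaft, until it is level with the groove. Finish there, still holding the pliers upright and squeezed with the open ring around the groove and not touching it, and leave the white jar, the vial and the brass weight where they stand.

Things in the scene. Friction and masses are not known exactly. Their poses are not given: they have to be found in the camera images.
- handles (a point): Midway between the pliers' two upright handles, half-way up their grips (grey flat bars, 16 mm wide in x, 50 mm tall, this point +-25 mm). At this height 52 mm over their outer faces when relaxed (flaring wider above), 40 mm and parallel when fully squeezed. Axes: z up along the pliers, y from handle to handle, x across. In the stand it is 120 mm above the table.
- ring (a point): Centre of the split snap ring at the foot of the pliers, 100 mm straight below point handles; same axes. Two dark steel half-rings, 4 mm thick, one on each jaw, joined by a guide pin 15 mm from the centre on the +x side. Relaxed, the hole is 18 mm and will not pass the shaft; fully spread it is 30 mm across in y, about 5 mm clear all round. The jaws stay clear of the shaft for 30 mm above the ring.
- lever_l (a joint): Squeeze of the pliers (both levers move together): 0 relaxed, ring closed; 0.12 rad at the built-in stop, ring fully spread. A spring pushes back with about 5 N on each handle at first and 10 N at the stop (at point handles); squeezing with 25 N does no harm. The ring closes if the grip is loosened.
- groove (a point): Middle of the groove in the spindle's upright steel shaft, on its axis, 78 mm above the table. Shaft 20 mm in diameter; groove 16 mm in diameter, 10 mm high. Below it lies an aluminium disc (68 mm across, its top 10 mm below this point) on a white label roll 98 mm across, on a fixed round base 116 mm across.
- shaft_top (a point): Top end of the spindle's shaft, on its axis, 25 mm above point groove.
- stand: Fixed stand that carries the pliers: base plate 96 x 60 x 8 mm and two uprights at x = +-32 mm, notched at the top, in which the pliers' side lugs lie (notch walls reach 75 mm above the table). Origin: centre of its underside; its axes are those of the pliers in it.
- spindle: The fixed spindle with base, roll and shaft; origin at the centre of its underside.
- pliers: The pliers: steel, 125 mm tall, about 0.16 kg, upright in the stand with the handles up. Origin at the pivot plate, 50 mm below point handles and 50 mm above point ring; same axes. Its two side lugs (along x, 76 mm over the ends) rest in the stand; it lifts straight up and out. Nothing within 35 mm below point handles is wider than the grips.
- white_jar: Bystander: white sample jar with white cap, 62 mm across, 78 mm tall; origin at its underside.
- vial: Bystander: amber vial with black cap, 28 mm across, 68 mm tall; origin at its underside.
- small_weight: Bystander: brass weight with a knob, 28 mm across, 40 mm tall; origin at its underside.

How it is judged (in metres and radians):
On the way, in this order (a step that is already met when the one before it is completed fails the run):
1. the pliers are lifted clear of the stand by the gripper (z of pliers in the frame of stand above 0.095 m and contact force between the fingers and pliers above 3 N), for 0.1 s.
2. the ring is spread and above the top of the shaft, in line with it (value of joint lever_l above 0.09 rad and z of ring in the frame of shaft_top above 0.001 m and horizontal distance between ring and shaft_top below 0.008 m), for 0.05 s.
At the end, for the whole second after the job is handed in: The gripper holds the pliers squeezed (lever_l above 0.09 rad), upright within 0.12 rad, at rest; the ring's centre is within 4 mm of the shaft axis and 3.5 mm of the groove's mid-height, touching nothing (under 1 N). Jar, vial and weight are within 30 mm of their start (value of joint lever_l above 0.09 rad and horizontal distance between ring and groove below 0.004 m and z of ring in the frame of groove between -0.0035 and 0.0035 m and angle between pliers's own z axis and vertical below 0.12 rad and contact force between the fingers and pliers above 5 N and contact force between pliers and spindle below 1 N and linear speed of pliers below 0.02 m/s and not (distance of any of white_jar, vial, small_weight from where it was at the start of the episode above 0.03 m)); the arm keeps its last pose, push and grip.
It fails at once if the ring or pliers are forced against the spindle (over 20 N) (contact force between pliers and spindle above 20 N).
It fails at once if the white jar, the vial or the weight is moved more than 30 mm (distance of any of white_jar, vial, small_weight from where it was at the start of the episode above 0.03 m).
It also fails if it takes over 35 s, if anything falls off the work surface, if the arm or the gripper's body presses on something with over 40 N, if the wrist force passes 120 N, or if a joint passes its speed limit or range.

## Working session

There is one attempt and no reset: what is moved stays moved. The work goes in short steps, Python scripts to look and compute and a tool call to move; the robot and the scene stay as the last step left them, time stands still between calls to the robot, and variables do not carry over. Pictures are saved under pics/ and viewed, at most 10 in all, crops included, and the job is handed in when it is done.

Besides the shell and the picture viewer there is one more tool, called after "Call:" as name(argument=value, ...) on one line, values as JSON. carry_out: Moves the arm, as the interface text tells. Its arguments: {"type":"object","properties":{"rows":{"type":"string"},"jaw":{"type":"number"}},"required":["rows"]}

```bash
mkdir -p pics
cat > h.py <<'E'
import numpy as np,cv2
from rig import read_state,eyes,ctrl
def cap(n):
    return eyes.capture(n)
def ray(c,u,v):
    d=np.array([(u-c['cx'])/c['fx'],(v-c['cy'])/c['fy']]);s=d.copy()
    for _ in range(20): s=d/(1+c['k1']*(s@s))
    R=cv2.Rodrigues(np.array(c['rvec'],float))[0];t=np.array(c['tvec'],float).ravel()
    return -R.T@t, R.T@np.array([s[0],s[1],1.])
def onz(c,u,v,z):
    o,d=ray(c,u,v);return o+d*(z-o[2])/d[2]
def tri(rs):
    A=0;b=0
    for o,d in rs:
        d=d/np.linalg.norm(d);P=np.eye(3)-np.outer(d,d);A=A+P;b=b+P@o
    return np.linalg.solve(A,b)
def proj(c,p):
    R=cv2.Rodrigues(np.array(c['rvec'],float))[0];q=R@np.array(p,float)+np.array(c['tvec'],float).ravel()
    s=q[:2]/q[2];s=s*(1+c['k1']*(s@s));return np.array([s[0]*c['fx']+c['cx'],s[1]*c['fy']+c['cy']])
E
python3 - <<'E'
from h import *
for n in('scene','top'):
    c=cap(n);cv2.imwrite(f'pics/{n}0.png',c['img']);print(n,ray(c,320,240),c['fx'],c['k1'])
print(read_state())
E
```

```text
scene (array([109.31600361, 687.03408869, 938.45521139]), array([ 0.3581269 , -0.61900153, -0.69898855])) 613.876924820229 -0.20786140659903887
top (array([ 430.37920331,  -27.99518524, 1219.38054335]), array([ 0.08803227, -0.0206382 , -0.99614255])) 468.58125189976175 -0.036905866639021005
{'t': 0.1, 'qpos': array([-7.03777907e+01,  2.17363239e+01,  9.93922913e+01, -2.51667960e-03,
        5.89287657e+01, -1.90812860e+00]), 'joint_vel': array([ 0.03305258, -0.18363852,  0.01350098,  0.02118227, -0.00801262,
       -0.08733988]), 'joint_efforts': array([ 4.33345136e-03, -7.65026808e+01, -4.35293269e+01,  6.53503463e-02,
        3.98256071e-02, -2.30174834e-05]), 'tcp_pos': array([ 256.74661628, -650.79537319,  181.74368984]), 'tcp_rot': array([-1.79942579e+02,  2.42495428e-04,  2.15316379e+01]), 'ft_force': array([-0.05391723, -0.286278  ,  0.03914211]), 'moment': array([ 0.04075099, -0.020552  , -0.00888274]), 'grip_force': 0.0, 'finger_gap': 91.08136090717758}
```

View pics/scene0.png

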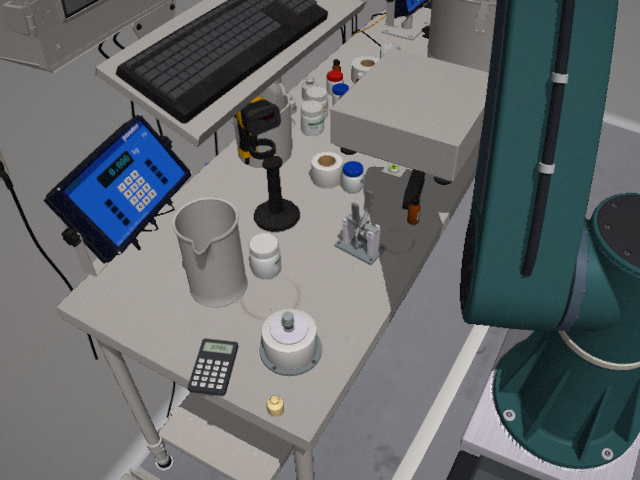

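View pics/top0.png

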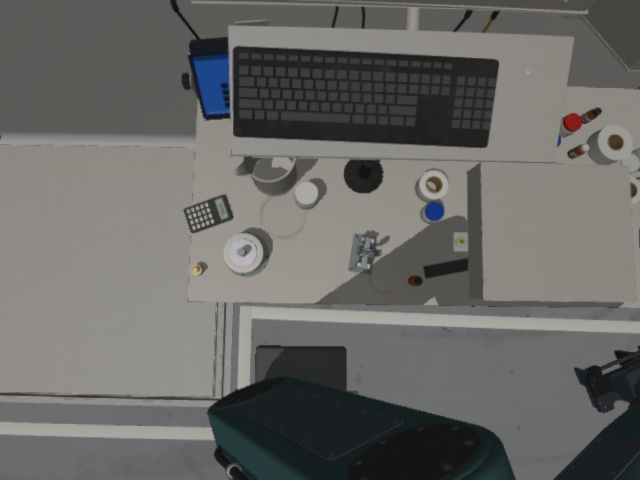

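The scene view shows the pliers in their stand near (360,235), the spindle at (290,340), the jar at (265,255), the weight at (276,406) and the vial at (414,212). In the top view they are at (365,250), (244,253), (306,194), (198,269) and (415,281).

Run:
```python
from h import *
a=cv2.imread('pics/scene0.png');b=cv2.imread('pics/top0.png')
f=lambda i,x,y:cv2.resize(i[y:y+74,x:x+98],(392,296),interpolation=cv2.INTER_CUBIC)
cv2.imwrite('pics/z.png',np.vstack([np.hstack([f(a,312,195),f(a,242,300)]),np.hstack([f(b,318,215),f(b,195,215)])]))
c=cap('top')
for n,u,v,z in[('shaft',244,251,103),('plate',362,253,8),('jar',306,194,78),('vial',415,281,68),('box',480,235,150),('shelf',400,160,200)]:print(n,onz(c,u,v,z).round())
```

```text
shaft [499. 129. 103.]
plate [ 506. -163.    8.]
jar [645. -15.  78.]
vial [ 435. -287.   68.]
box [ 543. -421.  150.]
shelf [ 703. -225.  200.]
```

View pics/z.png

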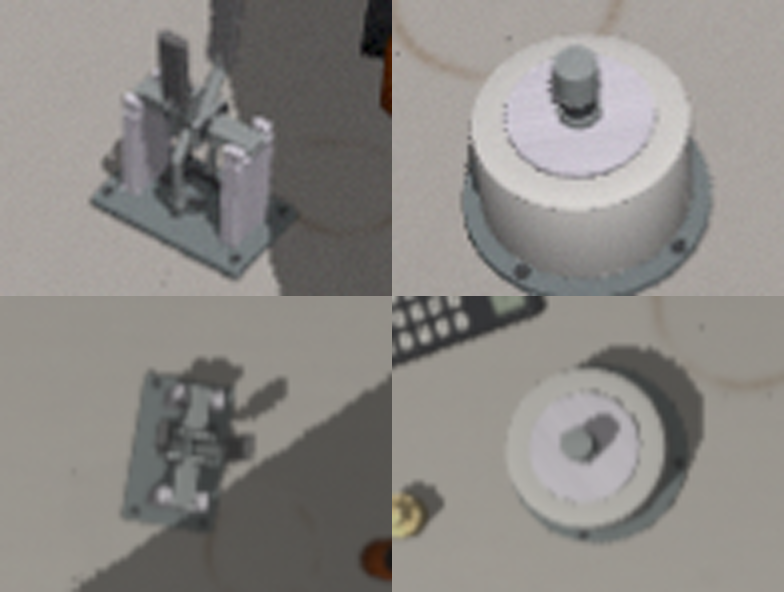

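The zooms show the shaft top at scene (288,315) and top (241.5,252). The centre of the stand's four upright tips is at top (365.6,253), with its long axis near -8°.

Run:
```python
from h import *
s=cap('scene');t=cap('top')
T=lambda a,b:tri([ray(s,*a),ray(t,*b)]).round(1)
print('shaft',T((288.25,315),(241.5,251.75)),onz(t,241.5,251.75,103),onz(s,288.25,315,103))
print('box',T((455,147),(483,301)),'shelf',T((195,140),(230,156)))
F=lambda x,y:(318+x/4,215+(y-296)/4)
G=lambda x,y:(312+x/4,195+y/4)
P=[onz(t,*F(*p),75)[:2] for p in((180,395),(215,400),(165,495),(202,502))]
print('upr',np.round(P),np.mean(P,0)); d=(P[0]+P[1]-P[2]-P[3]);print(np.degrees(np.arctan2(d[1],d[0])))
P=[onz(t,*F(*p),8)[:2] for p in((150,373),(125,515),(208,528))]; print('plate top',np.round(P),(P[0]+P[2])/2)
d=P[0]-P[1];print(np.degrees(np.arctan2(d[1],d[0])),np.linalg.norm(d))
P=[onz(s,*G(*p),8)[:2] for p in((92,200),(238,272),(298,208))];print('plate scene',np.round(P),(P[0]+P[2])/2)
d=P[0]-P[1];print(np.degrees(np.arctan2(d[1],d[0])),np.linalg.norm(d))
P=[onz(s,*G(*p),75)[:2] for p in((131,98),(155,75),(235,150),(263,122))];print('upr sc',np.round(P),np.mean(P,0))
```

```text
shaft [497.  135.2 101.2] [497.47787835 135.26973467 103.        ] [495.50143897 136.16256062 103.        ]
box [ 394.9 -428.7  135.7] shelf [650.  118.  409.7]
upr [[ 534. -157.]
 [ 531. -179.]
 [ 473. -149.]
 [ 469. -171.]] [ 501.70576557 -164.03345142]
-7.536269065648427
plate top [[ 554. -145.]
 [ 462. -130.]
 [ 454. -184.]] [ 504.22699653 -164.44977672]
-9.44942410308718 93.67436556300049
plate scene [[ 550. -139.]
 [ 458. -127.]
 [ 450. -185.]] [ 499.94130939 -161.92391273]
-6.920943300762023 93.04213976609789
upr sc [[ 536. -155.]
 [ 533. -177.]
 [ 471. -145.]
 [ 467. -171.]] [ 501.81511592 -162.12588022]
```

Call:
carry_out(rows="0 0 0.12 0;0 0 0.12 0;0 0 0.12 0;0.245 0.488 0.12 -29.5;0.245 0.488 0.12 -29.5;0.245 0.488 0.12 -29.5;0.245 0.488 0.12 -29.5;0.245 0.488 0.12 -29.5;0.245 0.488 0.12 -29.5;0.245 0.488 0.12 -29.5", jaw=1)

```text
t: 1.08
tcp_pos: [388.1, -388.6, 302.4]
tcp_rot: [180.0, -0.0, -8.0]
ft_force: [0.7, -0.8, 0.3]
finger_gap: 91.1
grip_force: 0.0
```

Call:
carry_out(rows="0.114 0.225 -0.08 0;0.114 0.225 -0.08 0;0.114 0.225 -0.08 0;0.114 0.225 -0.08 0;0.114 0.225 -0.08 0;0.114 0.225 -0.08 0;0.114 0.225 -0.08 0;0.114 0.225 -0.08 0;0.114 0.225 -0.08 0;0.114 0.225 -0.08 0")

```text
t: 1.92
tcp_pos: [501.7, -166.1, 222.7]
tcp_rot: [180.0, -0.0, -8.0]
ft_force: [-0.5, -0.1, 0.1]
finger_gap: 91.1
grip_force: 0.0
```

Run:
```python
from h import *
s=cap('scene');t=cap('top');st=read_state();p=st['tcp_pos'];print(p,st['tcp_rot'])
u,v=proj(s,(502,-163,130));u,v=int(u),int(v);print(u,v)
i=s['img'][v-100:v+80,u-100:u+100];cv2.imwrite('pics/b.png',cv2.resize(i,None,fx=3,fy=3,interpolation=cv2.INTER_CUBIC))
```

```text
[ 501.62214361 -166.53740485  222.80906943] [ 1.79985667e+02 -3.83754457e-02 -8.04144088e+00]
361 202
```

View pics/b.png

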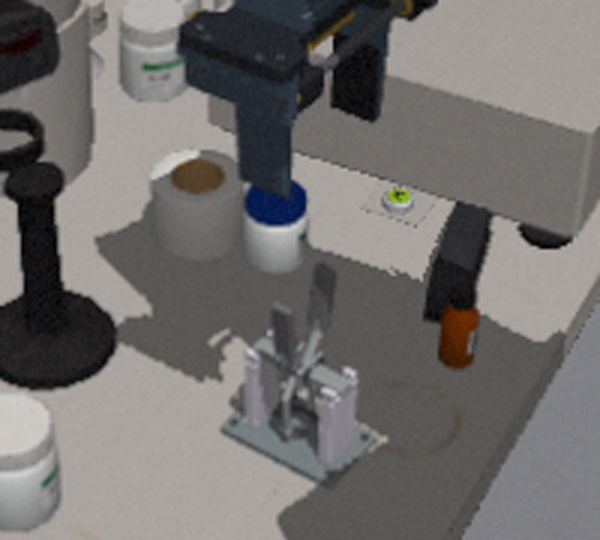

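Gripper hangs over the pliers with both handle tops visible at crop (283,305) and (325,268); the fingers straddle them.

Run:
```python
from h import *
s=cap('scene')
a=onz(s,261+283/3,102+307/3,145);b=onz(s,261+325/3,102+268/3,145);print(a,b,(a+b)/2)
print((proj(s,(501.6,-166.5,222.8))-[261,102])*3,[((proj(s,np.array([501.6,-166.5,222.8])+k*np.array([.139,.99,0])*52)-[261,102])*3).round() for k in(-1,1)])
```

```text
[ 503.23188764 -135.93617396  145.        ] [ 496.2239335  -184.84389791  145.        ] [ 499.72791057 -160.39003593  145.        ]
[309.33418095 188.00463595] [array([354., 149.]), array([262., 229.])]
```

Run:
```python
from h import *
s=cap('scene');t=cap('top');st=read_state();p=st['tcp_pos'];print(p)
o=[]
for c in(s,t):
    i=c['img'].copy();u,v=proj(c,p).astype(int)
    i=cv2.resize(i[v-60:v+70,u-60:u+70],None,fx=3,fy=3,interpolation=cv2.INTER_CUBIC)
    for k in(-1,0,1):
        q=(proj(c,p+k*np.array([.14,.99,0])*52)-[u-60,v-60])*3;cv2.circle(i,tuple(int(x) for x in q),4,(0,0,255),1)
    o.append(i)
cv2.imwrite('pics/c.png',np.hstack(o))
```

```text
[ 501.6125969  -166.30791978  222.63366277]
```

View pics/c.png

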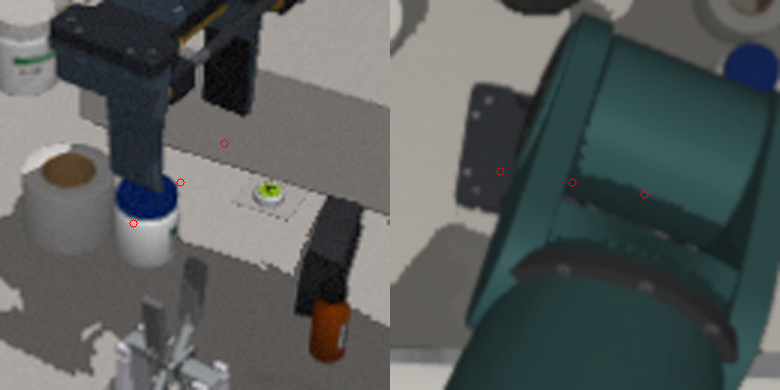

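The fingertips look about 12 px higher in the scene view than the TCP projects. I'll close the jaw in the air to see whether the tips extend.

Call:
carry_out(rows="0 0 0 0;0 0 0 0;0 0 0 0;0 0 0 0;0 0 0 0;0 0 0 0;0 0 0 0", jaw=0.44)

```text
t: 2.75
tcp_pos: [501.8, -165.5, 222.3]
tcp_rot: [-180.0, 0.0, -8.0]
ft_force: [0.4, 0.4, -0.0]
finger_gap: 47.8
grip_force: 0.0
```

Run:
```python
from h import *
s=cap('scene');st=read_state();p=st['tcp_pos'];print(p,st['finger_gap'],st['tcp_rot'])
c=s
i=c['img'].copy();u,v=proj(c,p).astype(int)
i=cv2.resize(i[v-80:v+70,u-60:u+70],None,fx=4,fy=4,interpolation=cv2.INTER_CUBIC)
for z in(-20,0,20,40,60,80,100):
    q=(proj(c,p+[0,0,z])-[u-60,v-80])*4;cv2.circle(i,tuple(int(x) for x in q),4,(0,0,255),1);print(z,q)
cv2.imwrite('pics/d.png',i)
```

```text
[ 501.76843907 -165.46937899  222.29969104] 43.6795481862761 [-1.79998369e+02  3.39830669e-03 -7.96311747e+00]
-20 [241.92731402 353.48482295]
0 [243.15289404 320.56071516]
20 [244.39225741 286.91145798]
40 [245.64497263 252.52157291]
60 [246.91052193 217.37580987]
80 [248.18829053 181.4592531 ]
100 [249.47755465 144.75744442]
```

View pics/d.png

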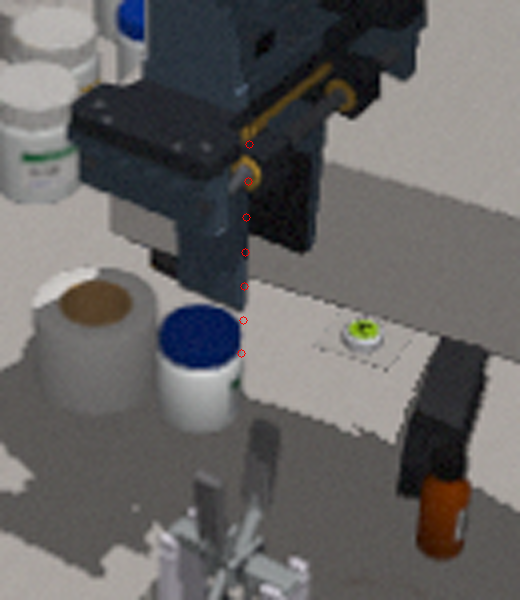

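Call:
carry_out(rows="0 0.003 0 0;0 0.003 0 0;0 0.003 0 0;0 0.003 0 0;0 0.003 0 0;0 0.003 -0.03 0;0 0.003 -0.06 0;0 0.003 -0.09 0;0 0.003 -0.12 0;0 0.003 -0.12 0", jaw=1)

```text
t: 3.63
tcp_pos: [498.6, -161.4, 97.6]
tcp_rot: [-179.9, 0.4, -8.0]
ft_force: [-2.1, 1.2, -0.5]
finger_gap: 91.4
grip_force: 0.0
```

Run:
```python
from h import *
import time
cap('top');cap('top')
s=cap('scene');st=read_state();p=st['tcp_pos'];print(p,st['finger_gap'],st['ft_force'],proj(s,(0,0,0)))
c=s
i=c['img'].copy();u,v=361,210
i=cv2.resize(i[v-80:v+70,u-65:u+65],None,fx=4,fy=4,interpolation=cv2.INTER_CUBIC)
for k in(-52,0,52):
    q=(proj(c,p+k*np.array([.14,.99,0]))-[u-65,v-80])*4;cv2.circle(i,tuple(int(x) for x in q),4,(0,0,255),1);print(k,q)
cv2.imwrite('pics/e.png',i)
```

```text
[ 502.43593943 -162.75906267  103.5587318 ] 90.9949259810002 [0.15078656 0.06549756 0.15322746] [568.5506321  397.72598671]
-52 [316.63651085 275.09785877]
0 [260.56631408 328.64729274]
52 [201.61103909 384.93306481]
```

View pics/e.png

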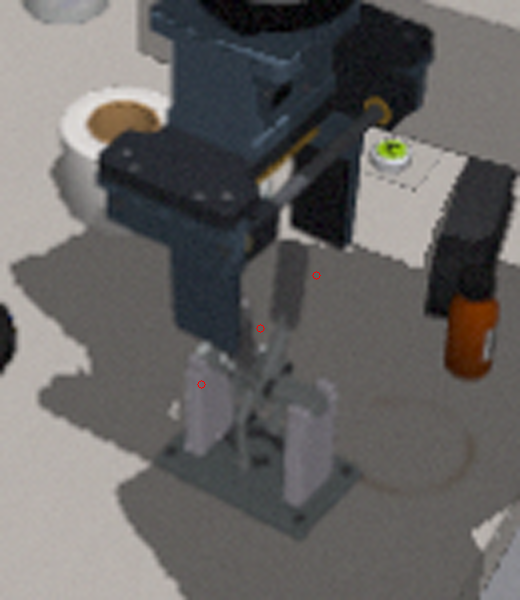

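The scene view suggests the visible fingertips sit around z≈130 while the state says 103. I'll triangulate a gripper corner from the earlier two views to check xy.

Run:
```python
from h import *
s=cap('scene');t=cap('top');p=np.array([501.6126,-166.3079,222.63])
us,ut=proj(s,p).astype(int)-60,proj(t,p).astype(int)-60
for a,b in(((52,38),(85,83)),((155,73),(67,207))):
    rs=[ray(s,*(us+np.array(a)/3)),ray(t,*(ut+np.array(b)/3))];x=tri(rs)
    print(x.round(1),[np.linalg.norm(np.cross(x-o,d/np.linalg.norm(d))).round(1) for o,d in rs])
# near fingertip back lower edge ends -> world at known y-plane (tool frame)
R=np.array([[.99,.14],[-.14,.99]])
ex=np.array([.99,-.139,0]);ey=np.array([.139,.99,0])
for pc in((110,178),(160,190)):
    o,d=ray(s,*(us+np.array(pc)/3));k=(59-(o-p)@ey)/(d@ey);x=o+k*d-p;print('tip rel: along x',x@ex,'z',x[2])
o,d=ray(s,*(us+np.array((228,108))/3));k=(-45.5-(o-p)@ey)/(d@ey);x=o+k*d-p;print('far tip',x@ex,x[2])
```

```text
[550.5 -87.  362.4] [np.float64(1.7), np.float64(1.7)]
[476.1 -75.4 368.4] [np.float64(1.1), np.float64(1.1)]
tip rel: along x 12.949190513990175 z 33.99195281667005
tip rel: along x -23.75087662824747 z 41.37740719976364
far tip -5.029780761594538 34.0289378583027
```

Call:
carry_out(rows="-0.001 0 -0.010 0;-0.001 0 -0.021 0;-0.001 0 -0.021 0;-0.001 0 -0.021 0")

```text
t: 4.22
tcp_pos: [500.2, -162.3, 80.6]
tcp_rot: [-180.0, 0.1, -8.0]
ft_force: [0.6, 0.1, 0.4]
finger_gap: 91.3
grip_force: 0.0
```

Call:
carry_out(rows="0 0 0 0;0 0 0 0;0 0 0 0;0 0 0 0;0 0 0 0;0 0 0 0;0 0 0 0;0 0 0 0;0 0 0 0;0 0 0 0", jaw=0)

```text
t: 5.05
tcp_pos: [501.4, -163.1, 82.2]
tcp_rot: [180.0, -0.1, -8.0]
ft_force: [-3.2, -3.3, 11.2]
finger_gap: 39.0
grip_force: 30.0
```

Call:
carry_out(rows="0 0 0.01 0;0 0 0.02 0;0 0 0.03 0;0 0 0.045 0;0 0 0.06 0;0 0 0.08 0;0 0 0.1 0;0 0 0.11 0;0 0 0.11 0;0 0 0.11 0")

```text
t: 5.88
tcp_pos: [500.8, -162.5, 191.6]
tcp_rot: [180.0, -0.1, -8.0]
ft_force: [-0.1, 0.3, -2.4]
finger_gap: 39.1
grip_force: 29.9
```

Run:
```python
from h import *
cap('top');cap('top');cap('top')
s=cap('scene');st=read_state();p=st['tcp_pos'];print(p,st['finger_gap'],st['ft_force'],st['tcp_rot'],st['grip_force'])
i=s['img'];u,v=361,200
i=cv2.resize(i[v-80:v+60,u-60:u+60],None,fx=4,fy=4,interpolation=cv2.INTER_CUBIC)
cv2.imwrite('pics/f.png',i)
for z in(110,130,150,170,190):print(z,(proj(s,(p[0],p[1],z))-[u-60,v-80])*4)
```

```text
[ 500.14453968 -162.24797459  190.20112642] 39.0283599912098 [ 0.14373093  0.22069884 -1.8660399 ] [-1.79976330e+02  1.02218044e-01 -7.96643336e+00] 29.92842972278595
110 [244.52674382 361.18785422]
130 [245.69000064 331.39485373]
150 [246.86834055 300.94620057]
170 [248.06162773 269.82618796]
190 [249.26967632 238.01900778]
```

View pics/f.png

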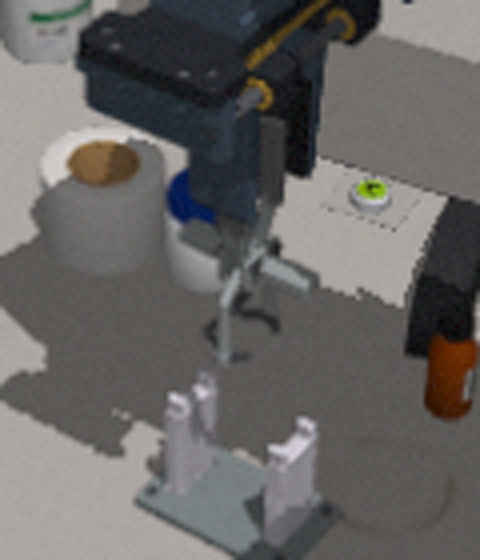

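Pliers are lifted and squeezed, with the spread ring at crop (242,335), right where z≈128 under the TCP projects. Next I move to above the spindle.

Call:
carry_out(rows="0 0.01 0.01 0;0 0.03 0.01 0;0 0.06 0.01 0;0 0.09 0.01 0;0 0.12 0.01 0;0 0.15 0.01 0;-0.001 0.18 0.01 0;-0.002 0.21 0.01 0;-0.003 0.24 0.01 0;-0.003 0.265 0.01 0")

```text
t: 6.92
tcp_pos: [497.1, 104.8, 201.5]
tcp_rot: [-180.0, 0.0, -7.9]
ft_force: [-1.4, -0.6, -0.4]
finger_gap: 39.2
grip_force: 29.9
```

Call:
carry_out(rows="0 0.015 0 0;0 0.025 0 0;0 0.031 0 0;0 0.033 0 0;0 0.033 0 0;0 0.033 0 0;0 0.033 0 0")

```text
t: 7.5
tcp_pos: [497.8, 134.8, 201.3]
tcp_rot: [180.0, 0.0, -8.0]
ft_force: [0.9, 0.7, -1.4]
finger_gap: 38.8
grip_force: 29.9
```

Run:
```python
from h import *
t=cap('top');cap('top');cap('top')
s=cap('scene');st=read_state();p=st['tcp_pos'];print(p,st['finger_gap'],st['ft_force'],st['tcp_rot'],st['t'])
np.save('s1.npy',s['img'])
i=s['img'];u,v=288,300
a=cv2.resize(i[v-75:v+45,u-50:u+50],None,fx=5,fy=5,interpolation=cv2.INTER_CUBIC)
for z in(60,78,103,138):print(z,(proj(s,(p[0],p[1],z))-[u-50,v-75])*5,(proj(t,(p[0],p[1],z))))
b=cv2.resize(t['img'][200:300,195:260],None,fx=4,fy=4,interpolation=cv2.INTER_CUBIC);b=cv2.copyMakeBorder(b,0,200,0,0,0)
cv2.imwrite('pics/g.png',np.hstack([a,b]))
```

```text
[497.82639346 135.08759876 201.34981808] 38.892757413681906 [-0.23843248 -0.11411925 -0.6657094 ] [ 1.79998068e+02 -1.40632112e-03 -8.00437790e+00] 7.7
60 [253.93296045 520.48712408] [244.08838677 252.70235056]
78 [251.12828416 489.5968305 ] [243.06185233 252.25308475]
103 [247.12968911 445.3912683 ] [241.5815626 251.6051902]
138 [241.32212776 380.83874907] [239.394974  250.6480726]
```

View pics/g.png

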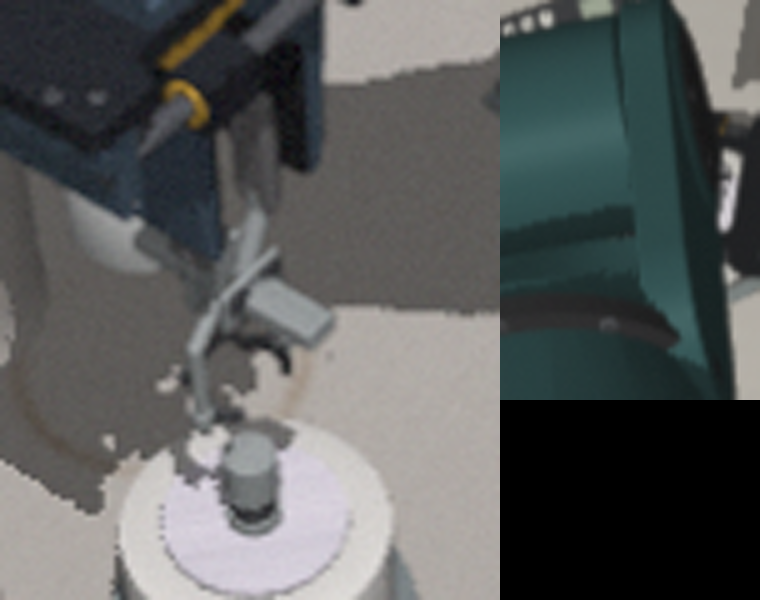

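The shaft top is at crop (251,446), within about 1 mm of the TCP axis (247,445). The ring halves, from (290,360) to (190,400), are centred near (241,380), as predicted for z≈139. I'm descending now.

Call:
carry_out(rows="-0.001 0 -0.006 0;-0.001 0 -0.012 0;-0.001 0 -0.018 0;-0.001 0 -0.023 0;-0.001 0 -0.027 0;-0.001 0 -0.030 0;-0.001 0 -0.032 0;-0.001 0 -0.033 0;-0.001 0 -0.033 0;-0.001 0 -0.033 0")

```text
t: 8.53
tcp_pos: [496.9, 135.5, 168.5]
tcp_rot: [-180.0, -0.0, -8.0]
ft_force: [-0.3, -0.3, -2.2]
finger_gap: 38.7
grip_force: 29.9
```

Run:
```python
from h import *
cap('top');cap('top')
s=cap('scene');st=read_state();p=st['tcp_pos'];print(p,st['ft_force'],st['t'])
u,v=[int(x) for x in proj(s,(p[0],p[1],p[2]-62))];print(u,v,proj(s,(p[0],p[1],p[2]-62)))
g=cv2.cvtColor(s['img'],cv2.COLOR_BGR2GRAY)[v-16:v+17,u-20:u+21]
print('cols',u-20,'rows',v-16)
for r in g: print(' '.join('%3d'%x for x in r))
```

```text
[496.89192209 135.53945979 168.55237283] [ 0.43138298 -0.38491174 -1.1376806 ] 8.6833
287 313 [287.63608986 313.17497434]
cols 267 rows 297
 94  94  94  91  92  91  93  94  93  87  78  77  71  71  71  78 120 157 149 100  62  62 122 156 156 156 151 151 149 156 156 154 154 155 167 174 168 166 172 172 176
 95  91  94  94  95  94  93  93  94  89  84  79  72  74  75  82 119 140 107  69  57  88 140 157 159 156 154 155 152 153 153 158 156 152 159 169 174 174 174 175 174
 91  93  92  92  95  95  93  95  94  89  84  76  77  78 116 138 125 103  79  60  51  85 128 152 160 157 157 157 156 154 153 150 152 155 155 160 164 166 174 174 173
 93  94  94  94  95  89  93  92  93  87  95 101  84  86 133 147 114 105  81  57  53  81 105 124 145 160 158 155 158 157 156 155 154 155 159 158 160 162 168 175 175
 96  92  94  90  93  96  93  94  94  93  96  96 101 136 154 141 104 106  99  78  78  91  90 100 113 134 150 158 159 158 156 158 155 153 153 155 158 158 152 162 174
 94  92  97  93  94  94  94  95  92  95  94  89 118 162 160 122  85 104 105  97  90  92  93  92  92 100 116 136 154 161 158 155 154 156 152 
[... 3751 characters left out ...]
 217 218 217 216 215 214 213 214 214 218 216
208 211 193 164 214 211 213 212 189 122 113 111 110 113 114 108  88  57  80  99  99 114 113  75  55  61 131 194 214 213 213 216 216 216 217 216 218 216 214 218 212
211 211 210 205 211 211 209 209 207 177 111 113 112 115 156 185 139 119  44  56  54  63  64  56  49  91 120 172 219 218 217 219 215 214 217 216 216 213 214 213 199
210 207 199 172 207 205 209 211 210 209 186 116 156 210 209 199 159 123  80  51  53  54  53  56  80 121 132 171 217 215 216 215 215 215 215 216 214 215 214 213 202
209 209 206 194 215 215 211 212 208 209 209 207 209 213 216 219 183 105 131 105  79  79  90 124 142 120 129 179 217 217 215 215 215 214 212 216 212 215 213 214 189
```

Call:
carry_out(rows="0 0 -0.003 0;0 0 -0.006 0;0 0 -0.009 0;0 0 -0.012 0;0 0 -0.014 0;0 0 -0.014 0;0 0 -0.014 0")

```text
t: 9.27
tcp_pos: [496.7, 135.5, 154.1]
tcp_rot: [180.0, 0.0, -8.0]
ft_force: [-0.2, -0.4, -1.3]
finger_gap: 39.1
grip_force: 29.9
```

Call:
carry_out(rows="0 0 -0.003 0;0 0 -0.006 0;0 0 -0.009 0;0 0 -0.012 0;0 0 -0.014 0;0 0 -0.014 0;0 0 -0.014 0;0 0 -0.014 0")

```text
t: 9.93
tcp_pos: [496.8, 135.5, 140.4]
tcp_rot: [-180.0, -0.0, -8.0]
ft_force: [0.7, 0.4, -1.3]
finger_gap: 39.1
grip_force: 29.9
```

Run:
```python
from h import *
cap('top');cap('top')
s=cap('scene');st=read_state();p=st['tcp_pos'];print(p,st['ft_force'],st['t'])
c0=proj(s,(p[0],p[1],p[2]-62));u,v=272,308;print(c0,(c0-[u-0,v-0])*16)
cv2.imwrite('pics/h.png',cv2.resize(s['img'][v:v+36,u-6:u+42],None,fx=16,fy=16,interpolation=cv2.INTER_CUBIC))
```

```text
[496.88099253 135.52510413 140.49585343] [ 0.39991182  1.20583861 -0.54840774] 10.0833
[288.53972891 323.11984531] [264.63566248 241.91752495]
```

View pics/h.png

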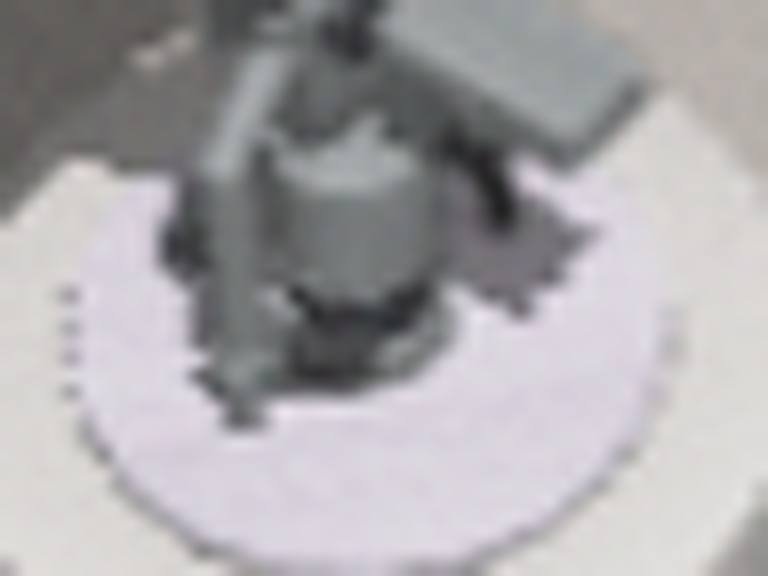

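The ring surrounds the shaft, with its right edge at (515,200), its left edge at (165,245) and the shaft between columns 270 and 440. There is no contact force and the height reads about 78.5 mm. Handing in.

```bash
python3 -c "
from h import *
st=read_state();print(st['tcp_pos'],st['ft_force'],st['grip_force']);print(ctrl.hand_in())"
```

```text
[496.88099253 135.52510413 140.49585343] [ 0.39991182  1.20583861 -0.54840774] 29.92851287126541
the job is handed in; nothing more can be done
None
```

I handed the job in with the pliers held upright and squeezed and the open ring around the shaft at groove height (about 78.5 mm by dead reckoning, 78 wanted, not checked separately in the images), centred to about 2 mm with no contact force felt; the judge's verdict was not shown.

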